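# Free the locating block from the batten jig

## Robot

A 6-joint arm with a two-finger parallel gripper is mounted at the origin on the work surface. World frame = base frame: x ahead of the robot, y to its left, z up, the work surface at z = 0. Lengths are in m, angles in rad, forces in N, time in s.
With the tool pointing down it reaches from about 0.25 to 0.775 m from the base axis. Payload 4 kg.
Tool frame: the origin (TCP) lies at the very end of the fingers, on their centre line; the grasp point (between the pads) lies 19 mm behind it (ctrl.grip_point_offset is the z of the grasp point in the tool frame, in m); z points along the fingers, y is the line along which they close (so a half turn about z gives the same grasp; the last joint's range is limited). The gripper opens to 85 mm and grips with 20 to 120 N. Pads are 22 mm wide; open, the fingers measure 114 mm over their backs; the gripper's body (76 mm by 85 mm) begins 54 mm behind the grasp point. The pads swing forward as they close: fully open they stand 13 mm farther back than shut.
Start: joints at [-1.251, 0.087, 1.371, -0, 1.684, -0.103], TCP at [0.226, -0.502, 0.231] pointing down, gripper open.
Joint ranges: [-3.1, 3.1], [-0.76, 2.03], [0.27, 2.55], [-1.08, 4.22], [0.17, 2.65], [-2.57, 2.57]. Speed limits (rad/s): [2.79, 2.79, 3.14, 3.14, 3.14, 3.14].

## Interface

Orientations are given as a unit quaternion [w, x, y, z].
In Python, from rig import get_obs, vision, ticket, ctrl gives the robot as it stands.
- The arm moves only by the tool servo_tool, never from a script. Its argument "moves" is one flat list of numbers, 7 for each row, row after row: the shift along the tool's x, y, z in cm, then the turn, a rotation vector about the tool's x, y, z in degrees, then the opening, from 0 (shut) to 1 (fully open). In form: [tx, ty, tz, rx, ry, rz, gripper, tx, ty, tz, rx, ry, rz, gripper, ...]. A call has 1 to 8 rows; each row shifts and turns the commanded pose from where the row before left it, along the tool's axes as they then stand; what a row does not reach is not made up. A row lasts 1/8 s, in which the tool goes at most 62.5 mm and 10.7 degrees, less where a joint would pass 70% of its speed; a pose out of reach is approached as far as the arm can. A call with a gripper value outside its range is refused whole. The fingers move at their own pace and stop on an object; the grip force is fixed at half the most. Time passes only in rows, so rows that do not move let the fingers close. It gives the time, the measured TCP pose, the force, the opening and the grip force at its end, in the units of the state.
- get_obs(): the state, without advancing time (a new reading comes with each control period).
- vision.capture(name): name is "scene" or "side" or "wrist"; returns (picture, depth): 384x512x3 uint8, blue, green, red; 384x512 float32, m along the optical axis (not along the pixel's ray), 0 where there is no reading.
- vision.camera_model(name): a dict with "intrinsics" (3x3 intrinsics, pixels), "R" (3x3) and "t" (3): a world point X has camera coordinates R X + t. Camera axes: x right, y down, z forward; pixel columns grow to the right and rows downward; lengths in m; the calibration is good to about 2 mm. A picture is of the moment at which its call begins: read the wrist's pose just before it. camera_model takes no time and is no camera call; for the wrist camera it gives the pose at the moment of the call.
- ticket.finish_job(): hands the job in; it is judged then, once.
The state is a dict: "time": time; "joint_positions": joint angles; "qvel": joint speeds; "joint_torque": joint torques, N m; "tool_pos": TCP position; "tcp_rot": TCP orientation; "contact_force": force on the tool from outside, world axes, zero at the start; "torque": the same for the moment, N m; "grip_width": finger opening in m; "grip_force": force on a finger pad.
Only numpy, scipy, OpenCV 4.12 (cv2) and the standard library are available. Lean on these libraries where they do the work, as an engineer would, in place of code of your own. Each camera call takes 0.05 s, during which the arm holds its last target. There are 200 camera calls.

## Task

Lift the finished batten off the jig and lay it level across the narrow raised rest, balanced there on its own. Then take the locating block that is stuck upright in the jig's slot, rock it back and forth along the slot, several times and clearly leaning to each side, until it works free, and finish while still holding it in the gripper: upright, at rest, straight above its slot with its foot just clear of the jig (about a finger's breadth), touching nothing else. Leave the other things on the table where they are.

Things in the scene. Friction and masses are not known exactly. Their poses are not given: they have to be found in the camera images.
- jig: Plywood jig fixed to the table, a slab 130 mm (its x) by 320 mm (its y) by 40 mm high on a thin darker layer. Origin at the centre of its underside, z up. Its slot is centred at x 0, y -85 mm. Two steel pins (8 mm diameter, 10 mm high) stand on top beside the batten at x +23.5 mm, y -16 and +84 mm.
- slot (a point): Centre of the slot's mouth, flush with the jig's top, 40 mm above the table; axes as the jig's. The slot is 30 mm deep and 66 mm long along y, between two dark steel spring cheeks 62 mm long that squeeze the locating block's broad faces (along x) with about 40 N each.
- locating_block: Plain hardwood block, 22 (x) by 50 (y) by 85 mm high, about 80 g, stuck upright in the slot, axes as the jig's at the start. Origin at the centre of its foot, which stands on the slot's floor 10 mm above the table; the upper 55 mm stick out. The slot leaves about 8 mm free at each end: room to lean 10 degrees each way along y. A lean counts from 3.5 degrees, foot still at least 6 mm deep.
- block_top (a point): Centre of the block's top face, 85 mm above its foot. Pulled straight, the block is held by cheek friction of 40 to 55 N; while it is swung back and forth in the jig's y-z plane about the middle of its gripped part, a light upward pull (10 to 20 N) brings it up some 3 mm per swing.
- batten: Light wooden batten, 34 mm (x) by 180 mm (y) by 18 mm thick, with two dark dowel holes in its top. Origin at the centre of its underside, which is its balance point in plan. At the start it lies flat on the jig's top (underside 40 mm above the table) along the jig's y, its end a few mm from the locating block. About 80 g.
- rest: Raised rest fixed to the table: a dark steel foot plate 110 by 80 by 8 mm, a round post of 22 mm diameter, and on it a wooden crossbar 66 mm (x) by 30 mm (y) by 14 mm, its flat top 90 mm above the table. Origin at the centre of the foot's underside, z up. The batten is laid across the 30 mm width, along the rest's y, with its middle over the middle.
- rest_top (a point): Centre of the crossbar's top face, 90 mm above the table.
- glue: White bottle, 48 mm diameter, 130 mm high, standing beyond the rest; bystander. Origin at its underside.
- mug: White mug, 76 mm diameter, 85 mm high, beyond the jig; bystander. Origin at its underside.
- tape_roll: Roll of paper tape, 84 mm diameter, 24 mm high, lying flat on the robot's side of the rest; bystander. Origin at the centre of its underside.
- sanding_block: Cork sanding block, 50 by 95 by 30 mm, on the robot's side of the jig; bystander. Origin at its underside.
- screwdriver: Screwdriver lying on the far side of the table, between jig and rest; bystander.
Things that resemble listed ones, but are neither listed nor needed, are in the scene too. Of the things shaped like the batten, the wooden one is meant.

How it is judged:
On the way, in this order (a step that is already met when the one before it is completed fails the run):
1. the batten lies level and released on the rest (contact force between batten and rest above 0.2 N and z of batten in the frame of rest between 0.085 and 0.095 m and angle between batten's own z axis and vertical below 0.1 rad and contact force between batten and the fingers below 0.1 N and linear speed of batten below 0.03 m/s), for 0.3 s.
2. the block leans towards the batten's side of the slot (jig +y) with its foot still in the slot (angle between locating_block's own z axis and vertical above 0.06 rad and y of block_top in the frame of slot above 0.003 m and z of locating_block in the frame of jig below 0.034 m and horizontal distance between locating_block and slot below 0.02 m), for 0.04 s.
3. the block leans the other way (jig -y) with its foot still in the slot (angle between locating_block's own z axis and vertical above 0.06 rad and y of block_top in the frame of slot below -0.003 m and z of locating_block in the frame of jig below 0.034 m and horizontal distance between locating_block and slot below 0.02 m), for 0.04 s.
4. the block leans towards the batten's side once more with its foot still in the slot (all of step 2), for 0.04 s.
At the end, for the whole second after the job is handed in: Batten still on the rest's crossbar (underside 85 to 95 mm above its base), level within 0.1 rad, released. Block held still by the gripper, upright within 0.14 rad, foot 3 to 45 mm above the slot's mouth and within 30 mm of its centre in plan, touching neither jig nor batten (all of step 1 and z of locating_block in the frame of slot between 0.003 and 0.045 m and horizontal distance between locating_block and slot below 0.03 m and angle between locating_block's own z axis and vertical below 0.14 rad and contact force between locating_block and the fingers above 2 N and contact force between locating_block and jig below 0.05 N and contact force between locating_block and batten below 0.05 N and linear speed of locating_block below 0.03 m/s); the arm keeps its last pose, push and grip.
It fails at once if another thing on the table is moved by more than 40 mm (distance of any of glue, mug, tape_roll, sanding_block, screwdriver from where it was at the start of the episode above 0.04 m).
It also fails if it takes over 64 s, if anything falls off the work surface, if the arm or the gripper's body presses on something with over 40 N, if the wrist force passes 120 N, or if a joint passes its speed limit or range.

## Working session

There is one attempt and no reset: what is moved stays moved. The work goes in short steps, Python scripts to look and compute and a tool call to move; the robot and the scene stay as the last step left them, time stands still between calls to the robot, and variables do not carry over. Pictures are saved under pics/ and viewed, at most 10 in all, crops included, and the job is handed in when it is done.

Besides the shell and the picture viewer there is one more tool, called after "Request:" as a command line: name --argument value ..., lists and objects as JSON in quotes. servo_tool: Moves the arm, as the interface text tells. Its arguments: {"type":"object","properties":{"moves":{"type":"array"}},"required":["moves"]}

```bash
ls; mkdir -p pics
python3 - <<'E'
from rig import get_obs, vision, ctrl
import cv2,numpy as np
o=get_obs();print(o, ctrl.grip_point_offset)
for n in ("scene","side"):
    im,d=vision.capture(n);cv2.imwrite(f"pics/{n}0.png",im);np.savez(f"{n}0.npz",im=im,d=d,**vision.camera_model(n))
    m=vision.camera_model(n);print(n,m["intrinsics"],m["R"],m["t"])
a=np.hstack([cv2.imread("pics/scene0.png")]);
E
```

```text
pics
{'time': 0.0, 'joint_positions': array([-1.25111685e+00,  8.79513754e-02,  1.37230978e+00, -8.70201102e-06,
        1.68359935e+00, -1.03116101e-01]), 'qvel': array([-0.00097136, -0.00023687,  0.00161324, -0.00068114,  0.00020178,
       -0.00056305]), 'joint_torque': array([-3.83056113e-04, -3.51860797e+01, -3.13276649e+01, -2.86106688e-04,
        1.06622968e-02, -2.04252939e-05]), 'tool_pos': array([ 0.22549319, -0.50108353,  0.23011295]), 'tcp_rot': array([-1.12682044e-03,  9.77738050e-01,  2.09826165e-01, -1.26842511e-04]), 'contact_force': array([ 0.57350532, -0.54939491, -0.93354551]), 'torque': array([-0.01119134, -0.04546231, -0.01370944]), 'grip_force': 0.0, 'grip_width': 0.08547013995332428} -0.0187
scene [[379.53370058   0.         248.52655172]
 [  0.         379.53370058 190.69116844]
 [  0.           0.           1.        ]] [[ 1.04607796e-01  9.94513479e-01  3.86471489e-04]
 [ 8.68308594e-01 -9.11434735e-02 -4.87578767e-01]
 [-4.84868431e-01  5.13401167e-02 -8.73078918e-01]] [-0.01012365 -0.40318142  1.53741482]
side [[425.71734212   0.         260.44629622]
 [  0.         425.71734212 194.83939224]
 [  0.           0.           1.        ]] [[-0.77720037 -0.6289415  -0.01980309]
 [-0.40502432  0.52408902 -0.74919023]
 [ 0.48157541 -0.57425019 -0.66205879]] [0.34738369 0.30041001 1.14308957]
```

View pics/scene0.png

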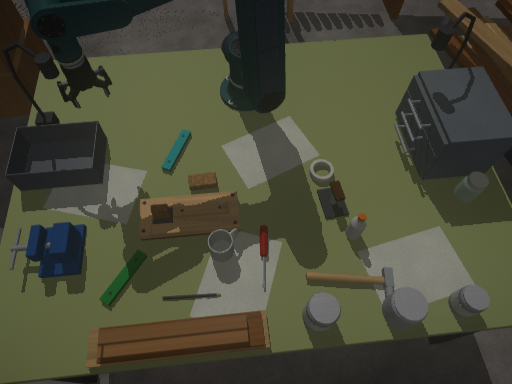

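View pics/side0.png

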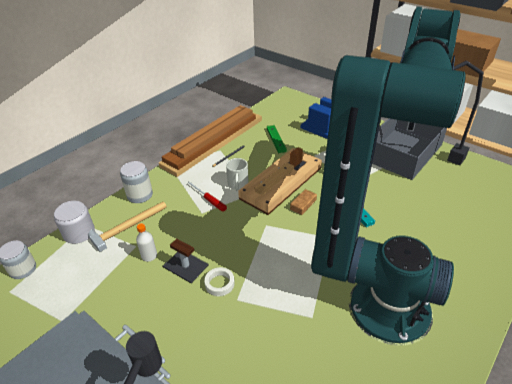

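The scene view shows the jig at about (190,215) with the block at (162,212), and the rest at (334,200). Batten-like things are the wooden piece on the jig (~(205,212)), the teal bar (177,151), the green bar (124,278), the dark rod (190,297) and the planks at (180,338). By the description I choose the wooden piece on the jig, and I'll check it close up.

Run:
```python
import cv2,numpy as np
a=np.load("scene0.npz")["im"];b=np.load("side0.npz")["im"]
f=lambda i,x,y,w,h,s:cv2.resize(i[y:y+h,x:x+w],(w*s,h*s),interpolation=cv2.INTER_CUBIC)
t=np.vstack([np.hstack([f(a,130,180,120,65,4),f(a,310,170,80,65,4)]),np.hstack([f(b,235,140,95,80,5)[:320,:475],f(b,150,230,65,60,5)[:300,:325]][:1]+[np.pad(f(b,155,230,65,64,5),((0,0),(0,0),(0,0)))])])
cv2.imwrite("pics/crop1.png",t) if False else None
top=np.hstack([f(a,130,180,120,65,4),f(a,310,170,80,65,4)])
bot=np.hstack([f(b,235,140,95,80,4),f(b,155,230,105,80,4)])
c=np.full((top.shape[0]+bot.shape[0],800,3),0,np.uint8);c[:260,:top.shape[1]]=top;c[260:,:bot.shape[1]]=bot
cv2.imwrite("pics/crop1.png",c)
```

```text
(no output)
```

View pics/crop1.png

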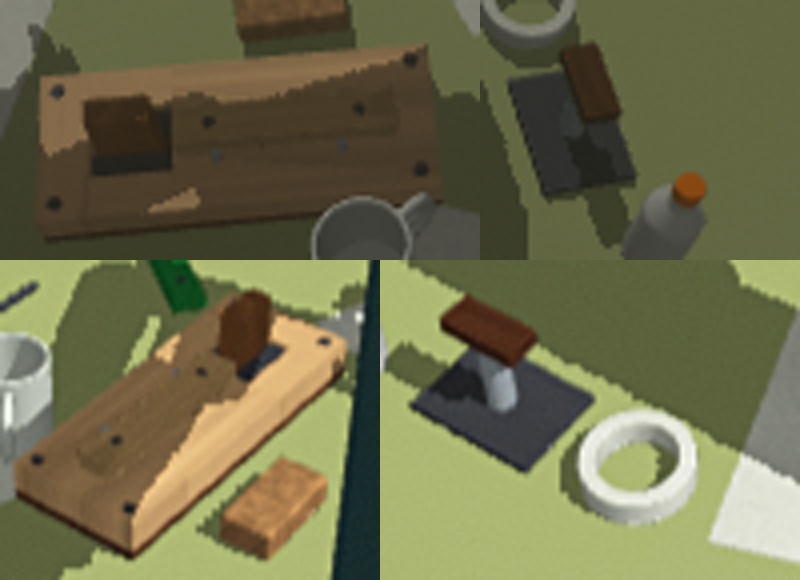

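The crops show the wooden batten on the jig with dowel holes at scene px (182,210) and (220,207). The pins are at (184,219) and (215,216), the block is at the slot (160,211), and the crossbar top is at (458-480 → scene px ~(457/4…)), about (337,190). Now the corner rays.

```bash
cat > h.py <<'E'
import numpy as np,cv2
def ray(m,uv,z):
    K,R,t=m["intrinsics"],m["R"],m["t"]
    C=-R.T@t; d=(R.T@np.linalg.inv(K)@np.c_[np.atleast_2d(uv),np.ones(len(np.atleast_2d(uv)))].T).T
    return C+d*((z-C[2])/d[:,2])[:,None]
def cloud(m,d):
    K=m["intrinsics"];v,u=np.mgrid[:d.shape[0],:d.shape[1]]
    c=np.stack([(u-K[0,2])/K[0,0]*d,(v-K[1,2])/K[1,1]*d,d],-1)
    return (c-m["t"])@m["R"]
E
python3 - <<'E'
from h import *
s=np.load("scene0.npz");np.set_printoptions(precision=4,suppress=True)
j=ray(s,[[140,199],[237,191.5],[240.5,226.5],[141,234]],.04);print("jig",j,j.mean(0))
P=cloud(s,s["d"])
x=P[185:240,135:245]
for lo,hi in((.03,.05),(.05,.07),(.08,.105)):
    q=x[(x[...,2]>lo)&(x[...,2]<hi)];c=cv2.minAreaRect((q[:,:2]*1000).astype(np.float32));print(lo,len(q),c,q.mean(0))
x=P[165:225,310:355];q=x[(x[...,2]>.08)&(x[...,2]<.1)];print(cv2.minAreaRect((q[:,:2]*1000).astype(np.float32)),q.mean(0))
print(ray(s,[[330.5,182.5],[340,180.5],[347,197],[343-5.5,200]],.09))
print("holes",ray(s,[[182,210.3],[220,207]],.058),"pins",ray(s,[[183.8,218.5],[215.5,216]],.05))
E
```

```text
jig [[ 0.4764 -0.3996  0.04  ]
 [ 0.4816 -0.0791  0.04  ]
 [ 0.6092 -0.0795  0.04  ]
 [ 0.6021 -0.3923  0.04  ]] [ 0.5423 -0.2376  0.04  ]
0.03 2940 ((532.065185546875, -240.63121032714844), (332.9842529296875, 197.42025756835938), 80.76033782958984) [ 0.5501 -0.2407  0.0405]
0.05 713 ((587.36865234375, -219.56063842773438), (263.0166320800781, 130.30401611328125), 89.54053497314453) [ 0.5522 -0.2043  0.0585]
0.08 200 ((603.4187622070312, -231.4576873779297), (274.1559753417969, 48.32081985473633), 59.1468505859375) [ 0.575  -0.2701  0.0907]
((580.6845092773438, 245.03668212890625), (160.20252990722656, 33.817352294921875), 7.710943698883057) [0.5502 0.2406 0.0891]
[[0.5078 0.2226 0.09  ]
 [0.5036 0.2547 0.09  ]
 [0.5654 0.2633 0.09  ]
 [0.5728 0.2311 0.09  ]]
holes [[ 0.5416 -0.2602  0.058 ]
 [ 0.5425 -0.1389  0.058 ]] pins [[ 0.5672 -0.2562  0.05  ]
 [ 0.569  -0.1556  0.05  ]]
```

```bash
cat >> h.py <<'E'
from scipy.spatial.transform import Rotation as Ro
def plan(pos,R,n,o,g=1.0,show=True):
    R0=Ro.from_quat(np.roll(o["tcp_rot"],-1)); rv=(R0.inv()*R).as_rotvec(); d=(np.asarray(pos)-o["tool_pos"])/n
    rows=[]
    for i in range(n):
        Ri=R0*Ro.from_rotvec(rv*i/n)
        rows.append(list(np.round(Ri.inv().apply(d)*100,2))+list(np.round(np.degrees(rv)/n,2))+[g])
    for r in rows: print(*[float(x) for x in r],sep=", ",end=",\n")
def down(deg):  # tool y axis at world yaw deg, z down
    a=np.radians(deg); y=np.array([np.cos(a),np.sin(a),0]);z=np.array([0,0,-1.]);return Ro.from_matrix(np.c_[np.cross(y,z),y,z])
E
python3 - <<'E'
from h import *;from rig import get_obs
plan([.5435,-.2,.25],down(-1),16,get_obs())
E
```

```text
2.58, -0.9, -0.12, -0.01, -0.0, -4.05, 1.0,
2.64, -0.72, -0.12, -0.01, -0.0, -4.05, 1.0,
2.69, -0.53, -0.12, -0.01, -0.0, -4.05, 1.0,
2.72, -0.34, -0.12, -0.01, -0.0, -4.05, 1.0,
2.73, -0.14, -0.12, -0.01, -0.0, -4.05, 1.0,
2.74, 0.05, -0.12, -0.01, -0.0, -4.05, 1.0,
2.73, 0.24, -0.12, -0.01, -0.0, -4.05, 1.0,
2.7, 0.43, -0.12, -0.01, -0.0, -4.05, 1.0,
2.67, 0.62, -0.12, -0.01, -0.0, -4.05, 1.0,
2.61, 0.81, -0.12, -0.01, -0.0, -4.05, 1.0,
2.55, 0.99, -0.12, -0.01, -0.0, -4.05, 1.0,
2.47, 1.17, -0.12, -0.01, -0.0, -4.05, 1.0,
2.39, 1.34, -0.12, -0.01, -0.0, -4.05, 1.0,
2.28, 1.51, -0.12, -0.01, -0.0, -4.05, 1.0,
2.17, 1.66, -0.12, -0.01, -0.0, -4.05, 1.0,
2.05, 1.81, -0.12, -0.01, -0.0, -4.05, 1.0,
```

Request:
servo_tool --moves '[2.6, -0.9, -0.1, 0, 0, -4, 1, 2.6, -0.7, -0.1, 0, 0, -4, 1, 2.7, -0.5, -0.1, 0, 0, -4, 1, 2.7, -0.3, -0.1, 0, 0, -4, 1, 2.7, -0.1, -0.1, 0, 0, -4, 1, 2.7, 0, -0.1, 0, 0, -4, 1, 2.7, 0.2, -0.1, 0, 0, -4, 1, 2.7, 0.4, -0.1, 0, 0, -4, 1]'

```text
time: 1.1
tool_pos: [0.3844, -0.3516, 0.2387]
tcp_rot: [-0.001, 0.881, 0.472, -0.0]
contact_force: [-1.0, -0.4, -1.0]
grip_width: 0.0852
grip_force: 0.0
```

Request:
servo_tool --moves '[2.7, 0.6, -0.1, 0, 0, -4, 1, 2.6, 0.8, -0.1, 0, 0, -4, 1, 2.6, 1, -0.1, 0, 0, -4, 1, 2.5, 1.2, -0.1, 0, 0, -4, 1, 2.4, 1.3, -0.1, 0, 0, -4, 1, 2.3, 1.5, -0.1, 0, 0, -4, 1, 2.2, 1.7, -0.1, 0, 0, -4, 1, 2, 1.8, -0.1, 0, 0, -4, 1]'

```text
time: 2.1
tool_pos: [0.5451, -0.2017, 0.2466]
tcp_rot: [-0.001, 0.717, 0.697, -0.0]
contact_force: [-0.1, 0.3, 0.6]
grip_width: 0.0853
grip_force: 0.0
```

Run:
```python
from h import *;from rig import get_obs,vision
m=vision.camera_model("wrist");im,d=vision.capture("wrist");cv2.imwrite("pics/w1.png",im);np.savez("w1.npz",im=im,d=d,**m)
o=get_obs();print(o["time"],o["tool_pos"],o["tcp_rot"],-m["R"].T@m["t"],m["R"][2])
```

```text
2.15 [ 0.5472254  -0.19917364  0.24639392] [-7.13113568e-04  7.15490479e-01  6.98620783e-01  1.36689484e-03] [ 0.5478037  -0.12697222  0.39010489] [-0.00956269 -0.28892884 -0.95730281]
```

View pics/w1.png

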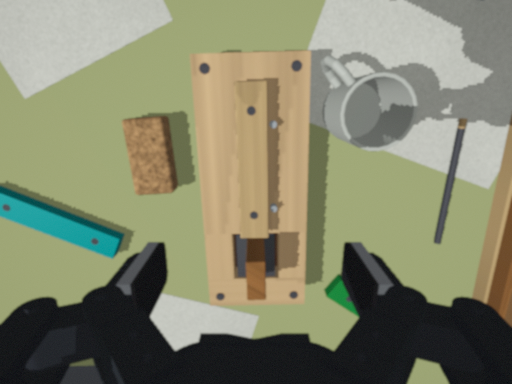

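The wrist view shows the wooden batten between (236,81) and (269,237), the pins at (274,125) and (275,209), the block top near (256,287) and the jig. I'll measure it by height mask.

Run:
```python
from h import *
np.set_printoptions(precision=4,suppress=True)
m=np.load("w1.npz");P=cloud(m,m["d"]);Z=P[...,2]
def rect(mask,z):
    mask=mask.astype(np.uint8);c=max(cv2.findContours(mask,0,1)[0],key=cv2.contourArea)
    r=cv2.minAreaRect(c.astype(np.float32)[:,0]);b=cv2.boxPoints(r);w=ray(m,b,z);print(r,"\n",w,w.mean(0))
    q=P[mask>0];print(np.median(q,0))
roi=np.zeros(Z.shape,bool);roi[60:305,190:315]=1
rect(roi&(Z>.051)&(Z<.066),.058)
rect(roi&(Z>.086)&(Z<.105),.095)
rect(roi&(Z>.03)&(Z<.047),.04)
print("pins",ray(m,[[274.5,124.5],[275,209]],.05))
print("screws",ray(m,[[204.5,68.5],[297,66],[294,294.5],[220.5,296]],.04))
print("hand",ray(m,[[236,81],[267,81],[269,237],[240,237]],.058),ray(m,[[247,275],[266,275],[266,299],[247,299]],.095))
```

```text
((252.9515838623047, 159.1445770263672), (156.68582153320312, 31.658384323120117), 87.95458984375) 
 [[ 0.5273 -0.1076  0.058 ]
 [ 0.5604 -0.1075  0.058 ]
 [ 0.564  -0.2872  0.058 ]
 [ 0.5254 -0.2876  0.058 ]] [ 0.5443 -0.1975  0.058 ]
[ 0.5439 -0.1887  0.0589]
((255.5, 278.5), (41.0, 19.0), 90.0) 
 [[ 0.5336 -0.2942  0.095 ]
 [ 0.5546 -0.2948  0.095 ]
 [ 0.5536 -0.3481  0.095 ]
 [ 0.5316 -0.3475  0.095 ]] [ 0.5434 -0.3212  0.095 ]
[ 0.5436 -0.3194  0.0959]
((250.5, 182.0), (244.0, 119.0), 90.0) 
 [[ 0.4803 -0.0834  0.04  ]
 [ 0.609  -0.0872  0.04  ]
 [ 0.6168 -0.3992  0.04  ]
 [ 0.4522 -0.3946  0.04  ]] [ 0.5396 -0.2411  0.04  ]
[ 0.5461 -0.2102  0.0409]
pins [[ 0.5694 -0.1537  0.05  ]
 [ 0.569  -0.2541  0.05  ]]
screws [[ 0.4942 -0.0924  0.04  ]
 [ 0.5951 -0.0928  0.04  ]
 [ 0.5946 -0.3832  0.04  ]
 [ 0.4938 -0.3828  0.04  ]]
hand [[ 0.529  -0.1073  0.058 ]
 [ 0.5614 -0.1082  0.058 ]
 [ 0.5609 -0.2873  0.058 ]
 [ 0.5255 -0.2862  0.058 ]] [[ 0.5339 -0.3157  0.095 ]
 [ 0.5554 -0.3164  0.095 ]
 [ 0.5548 -0.3482  0.095 ]
 [ 0.5328 -0.3475  0.095 ]]
```

Run:
```python
from h import *;from rig import get_obs
plan([.544,-.1973,.043],down(-.5),8,get_obs(),.6)
m=np.load("w1.npz");P=cloud(m,m["d"]);q=P[75:140,330:410].reshape(-1,3);q=q[(q[:,2]>.07)&(q[:,2]<.1)];print(q.min(0),q.max(0))
```

```text
0.01, -0.04, 2.54, 0.01, -0.02, -0.11, 0.6,
0.02, -0.04, 2.54, 0.01, -0.02, -0.11, 0.6,
0.02, -0.04, 2.54, 0.01, -0.02, -0.11, 0.6,
0.02, -0.04, 2.54, 0.01, -0.02, -0.11, 0.6,
0.02, -0.04, 2.54, 0.01, -0.02, -0.11, 0.6,
0.02, -0.04, 2.54, 0.01, -0.02, -0.11, 0.6,
0.02, -0.04, 2.54, 0.01, -0.02, -0.11, 0.6,
0.02, -0.04, 2.54, 0.01, -0.02, -0.11, 0.6,
[ 0.63172432 -0.17062217  0.07000105] [ 0.70457277 -0.1053822   0.08791103]
```

Request:
servo_tool --moves '[0, 0, 4, 0, 0, 0, 0.6, 0.1, -0.1, 4, 0, 0, -0.5, 0.6, 0, -0.1, 4, 0, 0, 0, 0.6, 0, -0.1, 4, 0, 0, -0.4, 0.6, 0, 0, 2, 0, 0, 0, 0.6, 0, 0, 1.3, 0, 0, 0, 0.6, 0, 0, 0.9, 0, 0, 0, 0.6, 0, 0, 0, 0, 0, 0, 0.6]'

```text
time: 3.15
tool_pos: [0.5417, -0.2014, 0.0452]
tcp_rot: [-0.0, 0.713, 0.702, -0.0]
contact_force: [0.7, -0.3, 0.2]
grip_width: 0.0511
grip_force: 0.0
```

Request:
servo_tool --moves '[0, 0, 0, 0, 0, 0, 0.3, 0, 0, 0, 0, 0, 0, 0.1, 0, 0, 0, 0, 0, 0, 0, 0, 0, 0, 0, 0, 0, 0]'

```text
time: 3.65
tool_pos: [0.5427, -0.2018, 0.0468]
tcp_rot: [0.001, 0.712, 0.702, 0.0]
contact_force: [-0.7, 0.0, 5.9]
grip_width: 0.032
grip_force: 62.2
```

Request:
servo_tool --moves '[0, 0, -1, 0, 0, 0, 0, 0, 0, -2, 0, 0, 0, 0, 0, 0, -3, 0, 0, 0, 0, 0, 0, -3, 0, 0, 0, 0, 0, 0, -3, 0, 0, 0, 0, 0, 0, 0, 0, 0, 0, 0]'

```text
time: 4.4
tool_pos: [0.543, -0.202, 0.1682]
tcp_rot: [0.003, 0.712, 0.702, 0.001]
contact_force: [-0.3, 0.0, -1.1]
grip_width: 0.0322
grip_force: 61.6
```

Run:
```python
from h import *;from rig import get_obs,vision
np.set_printoptions(precision=4,suppress=True)
s=np.load("scene0.npz");P=cloud(s,s["d"]);q=P[205:245,340:375].reshape(-1,3);q=q[(q[:,2]>.03)&(q[:,2]<.14)];print("glue",q.min(0),q.max(0),np.median(q,0))
m=vision.camera_model("wrist");im,d=vision.capture("wrist");np.savez("w2.npz",im=im,d=d,**m)
o=get_obs();print(o["time"],o["tool_pos"],o["tcp_rot"],o["grip_width"])
cv2.imwrite("pics/w2.png",im)
P=cloud(m,d);T=o["tool_pos"][2]
q=P[40:330,150:400].reshape(-1,3);h=np.histogram(q[:,2],np.arange(.03,.25,.01));print(h)
```

```text
glue [0.6304 0.2555 0.0302] [0.6766 0.2994 0.1333] [0.6609 0.2716 0.086 ]
4.45 [ 0.542  -0.2015  0.1658] [0.0007 0.7125 0.7017 0.0002] 0.0320564097746573
(array([ 1551, 13909,   407,   513,   864,   752,     0,     0,     0,
           0,     0,     0,     0,     0,  8103, 13154,   907,  1158,
        1729,  3604,  1455]), array([0.03, 0.04, 0.05, 0.06, 0.07, 0.08, 0.09, 0.1 , 0.11, 0.12, 0.13,
       0.14, 0.15, 0.16, 0.17, 0.18, 0.19, 0.2 , 0.21, 0.22, 0.23, 0.24]))
```

View pics/w2.png

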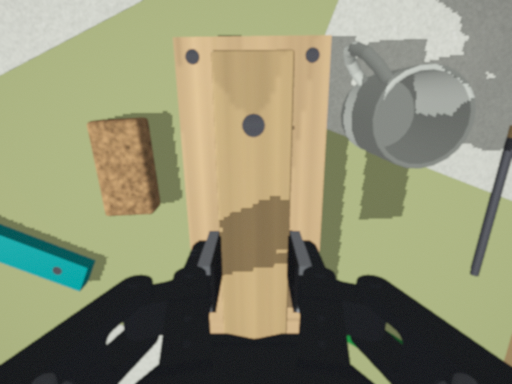

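Run:
```python
from h import *;from rig import get_obs
np.set_printoptions(precision=4,suppress=True)
m=np.load("w2.npz");P=cloud(m,m["d"])
for (a,b) in ((55,65),(90,100),(150,160),(180,200),(290,300),(310,325)): print(a,np.median(P[a:b,225:280].reshape(-1,3),0))
z=np.median(P[150:190,225:280,2]);
print(ray(m,[[213,51],[293,51],[300,334],[211,334]],z))
g=get_obs();print(g["tool_pos"])
```

```text
55 [ 0.5439 -0.1115  0.1801]
90 [ 0.5437 -0.125   0.1801]
150 [ 0.5432 -0.1504  0.1801]
180 [ 0.5429 -0.1665  0.1802]
290 [ 0.5419 -0.223   0.1803]
310 [ 0.5417 -0.2369  0.1803]
[[ 0.5283 -0.1081  0.1802]
 [ 0.5605 -0.1086  0.1802]
 [ 0.5674 -0.2485  0.1802]
 [ 0.5194 -0.2475  0.1802]]
[ 0.542  -0.2015  0.1658]
```

Run:
```python
from h import *;from rig import get_obs
np.set_printoptions(precision=4,suppress=True)
for n,roi in (("scene",(165,210,318,352)),("side",(230,262,160,205))):
    m=np.load(n+"0.npz");P=cloud(m,m["d"]);a,b,c,e=roi
    k=np.zeros(P.shape[:2],np.uint8);k[a:b,c:e]=((P[a:b,c:e,2]>.083)&(P[a:b,c:e,2]<.098))
    k=(k>0)&(P[...,0]<.6);k=k.astype(np.uint8)
    ct=max(cv2.findContours(k,0,1)[0],key=cv2.contourArea);w=ray(m,ct[:,0].astype(float),.09)
    r=cv2.minAreaRect((w[:,:2]*1000).astype(np.float32));print(n,k.sum(),r,np.median(P[k>0],0))
m=np.load("side0.npz");w=ray(m,[[170.5,244.5],[176.5,239.25],[194,248.5],[189.5,252.5]],.09);print(w,w.mean(0))
plan([.535,.13,.22],down(6.6),12,get_obs(),0)
```

```text
scene 185 ((536.4898071289062, 237.26275634765625), (68.6996078491211, 33.104557037353516), 5.1265645027160645) [0.536  0.2382 0.0899]
side 222 ((532.17138671875, 245.4383544921875), (71.0009994506836, 35.68871307373047), 5.9335150718688965) [0.5315 0.2446 0.0896]
[[0.563  0.2589 0.09  ]
 [0.5645 0.2346 0.09  ]
 [0.4995 0.2283 0.09  ]
 [0.4988 0.2464 0.09  ]] [0.5314 0.2421 0.09  ]
2.76, -0.1, -0.45, 0.01, 0.0, -0.62, 0.0,
2.76, -0.07, -0.45, 0.01, 0.0, -0.62, 0.0,
2.76, -0.04, -0.45, 0.01, 0.0, -0.62, 0.0,
2.76, -0.01, -0.45, 0.01, 0.0, -0.62, 0.0,
2.76, 0.02, -0.45, 0.01, 0.0, -0.62, 0.0,
2.76, 0.05, -0.45, 0.01, 0.0, -0.62, 0.0,
2.76, 0.08, -0.45, 0.01, 0.0, -0.62, 0.0,
2.76, 0.11, -0.45, 0.01, 0.0, -0.62, 0.0,
2.76, 0.14, -0.45, 0.01, 0.0, -0.62, 0.0,
2.76, 0.17, -0.45, 0.01, 0.0, -0.62, 0.0,
2.76, 0.2, -0.45, 0.01, 0.0, -0.62, 0.0,
2.75, 0.23, -0.45, 0.01, 0.0, -0.62, 0.0,
```

Request:
servo_tool --moves '[2.8, -0.1, -0.5, 0, 0, -0.6, 0, 2.8, -0.1, -0.5, 0, 0, -0.6, 0, 2.8, 0, -0.5, 0, 0, -0.6, 0, 2.8, 0, -0.5, 0, 0, -0.6, 0, 2.8, 0, -0.5, 0, 0, -0.6, 0, 2.8, 0, -0.5, 0, 0, -0.6, 0, 2.8, 0.1, -0.5, 0, 0, -0.6, 0, 2.8, 0.1, -0.5, 0, 0, -0.6, 0]'

```text
time: 5.45
tool_pos: [0.5356, 0.0236, 0.2025]
tcp_rot: [-0.002, 0.682, 0.731, -0.002]
contact_force: [0.2, -0.6, -1.3]
grip_width: 0.0321
grip_force: 61.5
```

Request:
servo_tool --moves '[2.8, 0.1, -0.5, 0, 0, -0.6, 0, 2.8, 0.2, -0.5, 0, 0, -0.6, 0, 2.8, 0.2, -0.5, 0, 0, -0.6, 0, 2.4, 0.2, 0, 0, 0, -0.6, 0, 0, 0, 0, 0, 0, 0, 0]'

```text
time: 6.08
tool_pos: [0.5337, 0.1321, 0.2176]
tcp_rot: [-0.002, 0.666, 0.746, -0.002]
contact_force: [-0.5, -0.7, -1.3]
grip_width: 0.0321
grip_force: 61.5
```

Run:
```python
from h import *;from rig import get_obs,vision
np.set_printoptions(precision=4,suppress=True)
o=get_obs();m=vision.camera_model("wrist");im,d=vision.capture("wrist");np.savez("w3.npz",im=im,d=d,**m)
print(o["time"],o["tool_pos"],o["tcp_rot"],o["grip_width"])
cv2.imwrite("pics/w3.png",im)
P=cloud(m,d);k=((P[...,2]>.082)&(P[...,2]<.098)).astype(np.uint8)
for c in cv2.findContours(k,0,1)[0]:
    if cv2.contourArea(c)>60:
        w=ray(m,c[:,0].astype(float),.09);print(cv2.contourArea(c),cv2.minAreaRect((w[:,:2]*1000).astype(np.float32)))
```

```text
6.075 [0.5337 0.1321 0.2176] [-0.0016  0.666   0.7459 -0.0018] 0.03212684872250112
1435.5 ((537.259521484375, 242.8294219970703), (65.7744369506836, 30.20703125), 5.337328910827637)
1301.0 ((647.5317993164062, 276.9994201660156), (33.93422317504883, 44.51470947265625), 54.9627571105957)
```

View pics/w3.png

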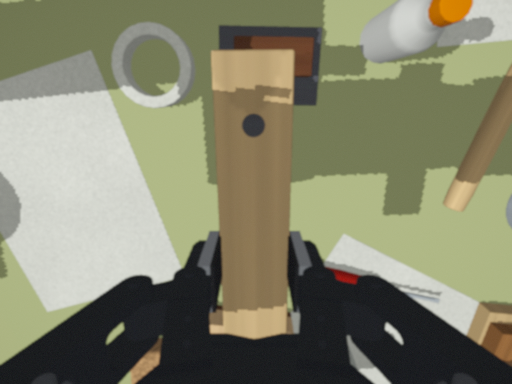

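The wrist view shows the crossbar at (270,55), under the batten's far end; fitting the mask gives 65.8×30.2 mm at (0.537,0.243), yaw 5.4°. The batten is gripped with its hole at (253,125).

Run:
```python
from h import *;from rig import get_obs
plan([.5374,.2393,.215],down(5.5),5,get_obs(),0)
```

```text
2.14, 0.31, 0.05, -0.05, 0.01, 0.18, 0.0,
2.14, 0.3, 0.05, -0.05, 0.01, 0.18, 0.0,
2.15, 0.3, 0.05, -0.05, 0.01, 0.18, 0.0,
2.15, 0.29, 0.05, -0.05, 0.01, 0.18, 0.0,
2.15, 0.28, 0.06, -0.05, 0.01, 0.18, 0.0,
```

Request:
servo_tool --moves '[2.2, 0.3, 0, 0, 0, 0.3, 0, 2.2, 0.3, 0, 0, 0, 0.3, 0, 2.1, 0.3, 0, 0, 0, 0.2, 0, 2.1, 0.3, 0, 0, 0, 0.2, 0, 2.1, 0.3, 1, 0, 0, 0, 0, 0, 0, 4, 0, 0, 0, 0, 0, 0, 4, 0, 0, 0, 0, 0, 0, 1.5, 0, 0, 0, 0]'

```text
time: 7.12
tool_pos: [0.5367, 0.2377, 0.1105]
tcp_rot: [-0.002, 0.674, 0.739, -0.004]
contact_force: [-0.0, -0.4, -1.2]
grip_width: 0.0321
grip_force: 61.5
```

Request:
servo_tool --moves '[0, 0, 0, 0, 0, 0, 0, 0, 0, 0, 0, 0, 0, 0]'

```text
time: 7.38
tool_pos: [0.5403, 0.2391, 0.1173]
tcp_rot: [0.001, 0.674, 0.739, 0.001]
contact_force: [0.3, -0.0, -0.0]
grip_width: 0.0321
grip_force: 61.5
```

Run:
```python
from h import *;from rig import get_obs,vision
np.set_printoptions(precision=4,suppress=True)
o=get_obs();print(o["time"],o["tool_pos"],o["tcp_rot"],o["contact_force"])
m=vision.camera_model("wrist");im,d=vision.capture("wrist")
P=cloud(m,d)
for (a,b) in ((60,70),(90,100),(150,160),(180,200),(290,300),(310,325)): print(a,np.median(P[a:b,225:280].reshape(-1,3),0))
```

```text
7.375 [0.5403 0.2391 0.1173] [0.0009 0.6736 0.7391 0.0015] [ 0.3192 -0.0402 -0.0168]
60 [0.5318 0.3272 0.1294]
90 [0.5328 0.3156 0.1294]
150 [0.5349 0.2903 0.1294]
180 [0.5364 0.2741 0.1293]
290 [0.5416 0.218  0.1293]
310 [0.5427 0.2042 0.1293]
```

Request:
servo_tool --moves '[0, -0.1, 1, 0, 0, 0, 0, 0, 0, 0.6, 0, 0, 0, 0, 0, 0, 0.3, 0, 0, 0, 0, 0, 0, 0, 0, 0, 0, 0]'

```text
time: 7.92
tool_pos: [0.5378, 0.2387, 0.0969]
tcp_rot: [-0.0, 0.673, 0.739, -0.0]
contact_force: [-1.8, -0.9, 2.8]
grip_width: 0.0322
grip_force: 62.0
```

Request:
servo_tool --moves '[0, 0, 0.1, 0, 0, 0, 0, 0, 0, 0, 0, 0, 0, 0]'

```text
time: 8.18
tool_pos: [0.5378, 0.2387, 0.0968]
tcp_rot: [0.0, 0.673, 0.739, -0.0]
contact_force: [-5.0, -1.3, 6.6]
grip_width: 0.032
grip_force: 62.4
```

Request:
servo_tool --moves '[0, 0, 0.1, 0, 0, 0, 0, 0, 0, 0, 0, 0, 0, 0]'

```text
time: 8.43
tool_pos: [0.5379, 0.2386, 0.0968]
tcp_rot: [0.0, 0.673, 0.739, 0.0]
contact_force: [-5.7, -1.3, 9.8]
grip_width: 0.0325
grip_force: 62.8
```

Request:
servo_tool --moves '[0, 0, -0.2, 0, 0, 0, 0, 0, 0, 0, 0, 0, 0, 0.48, 0, 0, 0, 0, 0, 0, 0.6, 0, 0, 0, 0, 0, 0, 0.6, 0, 0, -0.5, 0, 0, 0, 0.6, 0, 0, -1.5, 0, 0, 0, 0.6, 0, 0, -4, 0, 0, 0, 0.6, 0, 0, -4, 0, 0, 0, 0.6]'

```text
time: 9.43
tool_pos: [0.5381, 0.2387, 0.1984]
tcp_rot: [0.0, 0.673, 0.739, 0.0]
contact_force: [-0.2, 0.3, 0.4]
grip_width: 0.0512
grip_force: 0.0
```

Request:
servo_tool --moves '[0, 0, -3, 0, 0, 0, 0.8, 0, 0, 0, 0, 0, 0, 1]'

```text
time: 9.68
tool_pos: [0.5398, 0.2393, 0.2315]
tcp_rot: [0.002, 0.673, 0.739, 0.004]
contact_force: [-0.0, -0.4, 0.2]
grip_width: 0.0837
grip_force: 0.0
```

Run:
```python
from h import *;from rig import get_obs,vision
np.set_printoptions(precision=4,suppress=True)
o=get_obs();print(o["time"],o["tool_pos"],o["tcp_rot"],o["contact_force"])
m=vision.camera_model("wrist");im,d=vision.capture("wrist")
P=cloud(m,d);k=((P[...,2]>.1)&(P[...,2]<.12)&(P[...,0]<.58)&(P[...,0]>.49)).astype(np.uint8)
q=P[k>0];print(len(q),cv2.minAreaRect((q[:,:2]*1000).astype(np.float32)),np.linalg.lstsq(np.c_[q[:,:2],np.ones(len(q))],q[:,2],rcond=None)[0],np.median(q,0))
from rig import vision
im,d=vision.capture("side");cv2.imwrite("pics/s2.png",cv2.resize(im[200:300,120:250],None,fx=4,fy=4))
plan([.5435,-.3225,.21],down(90-.5),24,o,1)
print(np.degrees(o["joint_positions"]))
```

```text
9.675 [0.5398 0.2393 0.2315] [0.0023 0.6735 0.7392 0.004 ] [-0.0026 -0.4252  0.1531]
7019 ((538.8599243164062, 243.00819396972656), (34.05645751953125, 179.7006378173828), 5.903420925140381) [-0.0014 -0.0005  0.1098] [0.5379 0.256  0.109 ]
-2.33, -0.2, 0.08, 0.02, 0.01, -3.51, 1.0,
-2.32, -0.34, 0.08, 0.02, 0.01, -3.51, 1.0,
-2.29, -0.49, 0.08, 0.02, 0.01, -3.51, 1.0,
-2.26, -0.63, 0.08, 0.02, 0.01, -3.51, 1.0,
-2.21, -0.76, 0.08, 0.02, 0.01, -3.51, 1.0,
-2.16, -0.9, 0.08, 0.02, 0.01, -3.51, 1.0,
-2.1, -1.03, 0.08, 0.02, 0.01, -3.51, 1.0,
-2.04, -1.15, 0.08, 0.02, 0.01, -3.51, 1.0,
-1.96, -1.28, 0.08, 0.02, 0.01, -3.51, 1.0,
-1.88, -1.39, 0.08, 0.02, 0.01, -3.51, 1.0,
-1.79, -1.51, 0.08, 0.02, 0.01, -3.51, 1.0,
-1.7, -1.61, 0.08, 0.02, 0.01, -3.51, 1.0,
-1.6, -1.71, 0.08, 0.02, 0.01, -3.51, 1.0,
-1.49, -1.81, 0.08, 0.02, 0.01, -3.51, 1.0,
-1.37, -1.9, 0.08, 0.02, 0.01, -3.51, 1.0,
-1.26, -1.98, 0.08, 0.02, 0.01, -3.51, 1.0,
-1.13, -2.05, 0.08, 0.02, 0.01, -3.51, 1.0,
-1.01, -2.11, 0.08, 0.02, 0.01, -3.51, 1.0,
-0.87, -2.17, 0.09, 0.02, 0.01, -3.51, 1.0,
-0.74, -2.22, 0.09, 0.02, 0.01, -3.51, 1.0,
-0.6, -2.26, 0.09, 0.02, 0.01, -3.51, 1.0,
-0.46, -2.29, 0.09, 0.02, 0.01, -3.51, 1.0,
-0.32, -2.32, 0.09, 0.02, 0.01, -3.51, 1.0,
-0.18, -2.33, 0.09, 0.02, 0.01, -3.51, 1.0,
[18.4139  9.7921 73.173  -0.0046 96.5079 13.086 ]
```

View pics/s2.png

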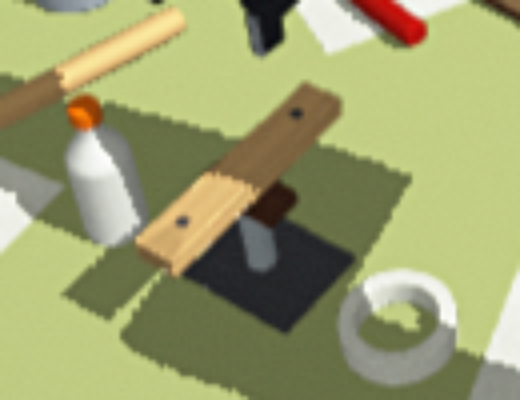

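The batten lies level across the crossbar (side view), centred within 2 mm. Now to the block, turning the tool so it closes along the jig's y.

Run:
```python
from h import *;from rig import get_obs
plan([.5435,-.3225,.22],down(-90.5),16,get_obs(),1)
```

```text
-3.5, -0.29, 0.04, 0.0, -0.0, 5.99, 1.0,
-3.51, 0.07, 0.04, 0.0, -0.0, 5.99, 1.0,
-3.48, 0.44, 0.04, 0.0, -0.0, 5.99, 1.0,
-3.42, 0.8, 0.04, 0.0, -0.0, 5.99, 1.0,
-3.31, 1.15, 0.04, 0.0, -0.0, 5.99, 1.0,
-3.17, 1.49, 0.04, 0.0, -0.0, 5.99, 1.0,
-3.0, 1.82, 0.04, 0.0, -0.0, 5.99, 1.0,
-2.8, 2.12, 0.04, 0.0, -0.0, 5.99, 1.0,
-2.56, 2.4, 0.04, 0.0, -0.0, 5.99, 1.0,
-2.3, 2.65, 0.04, 0.0, -0.0, 5.99, 1.0,
-2.01, 2.88, 0.04, 0.0, -0.0, 5.99, 1.0,
-1.69, 3.07, 0.04, 0.0, -0.0, 5.99, 1.0,
-1.37, 3.23, 0.04, 0.0, -0.0, 5.99, 1.0,
-1.02, 3.36, 0.04, 0.0, -0.0, 5.99, 1.0,
-0.66, 3.44, 0.04, 0.0, -0.0, 5.99, 1.0,
-0.3, 3.49, 0.04, 0.0, -0.0, 5.99, 1.0,
```

Request:
servo_tool --moves '[-3.5, -0.3, 0, 0, 0, 6, 1, -3.5, 0.1, 0, 0, 0, 6, 1, -3.5, 0.4, 0, 0, 0, 6, 1, -3.4, 0.8, 0, 0, 0, 6, 1, -3.3, 1.2, 0, 0, 0, 6, 1, -3.2, 1.5, 0, 0, 0, 6, 1, -3, 1.8, 0, 0, 0, 6, 1, -2.8, 2.1, 0, 0, 0, 6, 1]'

```text
time: 10.78
tool_pos: [0.5395, -0.043, 0.2242]
tcp_rot: [-0.001, 0.917, 0.4, -0.002]
contact_force: [0.9, 0.7, 0.1]
grip_width: 0.085
grip_force: 0.0
```

Request:
servo_tool --moves '[-2.6, 2.4, 0, 0, 0, 6, 1, -2.3, 2.7, 0, 0, 0, 6, 1, -2, 2.9, 0, 0, 0, 6, 1, -1.7, 3.1, 0, 0, 0, 6, 1, -1.4, 3.2, 0, 0, 0, 6, 1, -1, 3.4, 0, 0, 0, 6, 1, -0.7, 3.4, 0, 0, 0, 6, 1, -0.3, 3.5, 0, 0, 0, 6, 1]'

```text
time: 11.78
tool_pos: [0.5416, -0.3242, 0.224]
tcp_rot: [-0.001, 1.0, -0.008, -0.002]
contact_force: [0.3, 0.0, 0.4]
grip_width: 0.0859
grip_force: 0.0
```

Request:
servo_tool --moves '[0, 0, 0, 0, 0, 0, 1, 0, 0, 0, 0, 0, 0, 1]'

```text
time: 12.02
tool_pos: [0.5419, -0.3229, 0.2247]
tcp_rot: [-0.001, 1.0, -0.006, -0.001]
contact_force: [-0.4, -0.1, 0.3]
grip_width: 0.0858
grip_force: 0.0
```

Run:
```python
from h import *;from rig import get_obs,vision
np.set_printoptions(precision=4,suppress=True)
o=get_obs();m=vision.camera_model("wrist");im,d=vision.capture("wrist");np.savez("w4.npz",im=im,d=d,**m);cv2.imwrite("pics/w4.png",im)
P=cloud(m,d);k=((P[...,2]>.086)&(P[...,2]<.104)&(abs(P[...,0]-.5435)<.03)&(abs(P[...,1]+.322)<.05)).astype(np.uint8)
k=cv2.morphologyEx(k,cv2.MORPH_OPEN,np.ones((3,3)))
c=max(cv2.findContours(k,0,1)[0],key=cv2.contourArea);w=ray(m,c[:,0].astype(float),.095)
print(cv2.minAreaRect((w[:,:2]*1000).astype(np.float32)),np.median(P[k>0],0))
print(o["tool_pos"],o["tcp_rot"],np.degrees(o["joint_positions"]))
plan([.5435,-.3225,.07],down(-90.5),5,o)
```

```text
((544.1364135742188, -324.21429443359375), (49.48270034790039, 23.45445442199707), 89.36405944824219) [ 0.5448 -0.3234  0.0958]
[ 0.5419 -0.3229  0.2247] [-0.0011  1.     -0.0055 -0.0011] [-35.9499  15.5903  67.019    0.0307  97.5698  54.6872]
0.04, -0.0, 3.09, -0.03, 0.03, -0.03, 1.0,
0.04, -0.0, 3.09, -0.03, 0.03, -0.03, 1.0,
0.04, -0.0, 3.09, -0.03, 0.03, -0.03, 1.0,
0.03, -0.01, 3.09, -0.03, 0.03, -0.03, 1.0,
0.03, -0.01, 3.09, -0.03, 0.03, -0.03, 1.0,
```

View pics/w4.png

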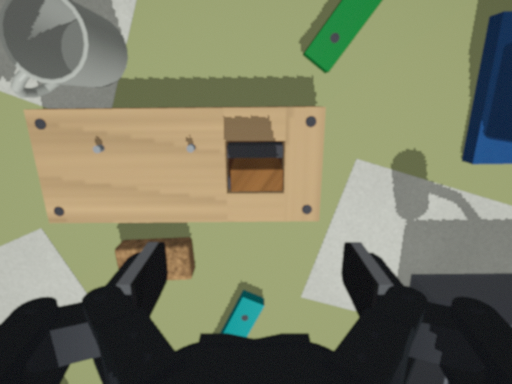

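Block top at px (256,176), measured at (0.544,-0.324), between the fingers. Descending.

Request:
servo_tool --moves '[0.1, 0, 4, 0, 0, 0, 1, 0.1, 0.1, 4, 0, 0, 0, 1, 0, 0, 4, 0, 0, 0, 1, 0, 0, 3, 0, 0, 0, 1, 0, 0, 1.6, 0, 0, 0, 1, 0, 0, 0, 0, 0, 0, 0.7, 0, 0, 0, 0, 0, 0, 0.3, 0, 0, 0, 0, 0, 0, 0]'

```text
time: 13.08
tool_pos: [0.5455, -0.3248, 0.0626]
tcp_rot: [0.001, 1.0, -0.006, 0.002]
contact_force: [-0.5, 3.1, 2.9]
grip_width: 0.0485
grip_force: 67.4
```

Request:
servo_tool --moves '[0, 0, 0, 0, 0, 0, 0, 0, 0, 0, 0, 0, 0, 0]'

```text
time: 13.32
tool_pos: [0.5455, -0.3249, 0.0627]
tcp_rot: [0.001, 1.0, -0.006, 0.002]
contact_force: [0.4, 3.3, 5.6]
grip_width: 0.0492
grip_force: 67.7
```

Request:
servo_tool --moves '[0, -0.26, -0.1, -4, 0, 0, 0, 0, -0.26, -0.1, -4, 0, 0, 0, 0, 0, 0, 0, 0, 0, 0, 0, 0, 0, 0, 0, 0, 0]'

```text
time: 13.82
tool_pos: [0.5456, -0.318, 0.0651]
tcp_rot: [0.069, 0.998, -0.006, 0.001]
contact_force: [-1.2, 5.9, 10.2]
grip_width: 0.0493
grip_force: 68.7
```

```bash
cat > st.py <<'E'
from h import *;from rig import get_obs
np.set_printoptions(precision=4,suppress=True)
o=get_obs();R=Ro.from_quat(np.roll(o["tcp_rot"],-1)).as_matrix()
print(o["time"],o["tool_pos"],"lean+y deg",np.degrees(np.arctan2(-R[1,2],-R[2,2])),"lean+x",np.degrees(np.arctan2(-R[0,2],-R[2,2])),"F",o["contact_force"],"T",o["torque"],o["grip_width"])
E
python3 st.py
```

```text
13.825 [ 0.5456 -0.318   0.0651] lean+y deg 7.918651573919221 lean+x -0.09502841163959942 F [-1.2169  5.9482 10.2025] T [1.5477 0.3294 0.0662] 0.04930183125651717
```

Request:
servo_tool --moves '[0, 0, -0.2, 0, 0, 0, 0, 0, 0, -0.2, 0, 0, 0, 0, 0, 0, 0, 0, 0, 0, 0]'

```text
time: 14.2
tool_pos: [0.5453, -0.3179, 0.0652]
tcp_rot: [0.069, 0.998, -0.006, 0.0]
contact_force: [5.1, 3.9, -2.0]
grip_width: 0.0494
grip_force: 67.0
```

```bash
python3 st.py
```

```text
14.2 [ 0.5453 -0.3179  0.0652] lean+y deg 7.887360476672021 lean+x -0.005684151417633629 F [ 5.0684  3.936  -1.9796] T [ 1.13   -0.8138  0.102 ] 0.04940866282700869
```

Request:
servo_tool --moves '[0, 0.26, -0.1, 4, 0, 0, 0, 0, 0.26, -0.1, 4, 0, 0, 0, 0, 0.26, -0.1, 4, 0, 0, 0, 0, 0.26, -0.1, 4, 0, 0, 0, 0, 0, 0, 0, 0, 0, 0]'

```text
time: 14.82
tool_pos: [0.5448, -0.3286, 0.0675]
tcp_rot: [-0.072, 0.997, -0.006, 0.0]
contact_force: [5.3, 3.4, -6.6]
grip_width: 0.0493
grip_force: 67.1
```

```bash
python3 st.py
```

```text
14.825 [ 0.5448 -0.3286  0.0675] lean+y deg -8.246245907017734 lean+x -0.10966729088455375 F [ 5.3306  3.4356 -6.6015] T [ 0.3579 -1.144  -0.0044] 0.04928925438061799
```

Request:
servo_tool --moves '[0.05, -0.28, -0.15, -4, 0, 0, 0, 0.05, -0.28, -0.15, -4, 0, 0, 0, 0, -0.28, -0.15, -4, 0, 0, 0, 0, -0.28, -0.15, -4, 0, 0, 0, 0, 0, 0, 0, 0, 0, 0]'

```text
time: 15.45
tool_pos: [0.5448, -0.3178, 0.0717]
tcp_rot: [0.07, 0.998, -0.005, -0.002]
contact_force: [6.5, -3.6, -16.4]
grip_width: 0.0488
grip_force: 67.1
```

```bash
python3 st.py
```

```text
15.45 [ 0.5448 -0.3178  0.0717] lean+y deg 8.01978845584872 lean+x 0.23669851007167378 F [  6.4959  -3.6073 -16.4138] T [-0.2041 -1.4766  0.1417] 0.04875490593199217
```

Request:
servo_tool --moves '[0, 0.28, -0.1, 4, 0, 0, 0, 0, 0.28, -0.1, 4, 0, 0, 0, 0, 0.28, -0.1, 4, 0, 0, 0, 0, 0.28, -0.1, 4, 0, 0, 0, 0, 0, 0, 0, 0, 0, 0]'

```text
time: 16.08
tool_pos: [0.5447, -0.3289, 0.0762]
tcp_rot: [-0.072, 0.997, -0.006, -0.001]
contact_force: [4.9, 1.9, -13.2]
grip_width: 0.0489
grip_force: 67.9
```

```bash
python3 st.py;python3 - <<'E'
from h import *;from rig import vision
im,d=vision.capture("side");cv2.imwrite("pics/s3.png",cv2.resize(im[110:210,220:340],None,fx=4,fy=4,interpolation=cv2.INTER_CUBIC))
E
```

```text
16.075 [ 0.5447 -0.3289  0.0762] lean+y deg -8.271042809990652 lean+x 0.06832660073670259 F [  4.9467   1.8691 -13.2368] T [-0.0238 -1.2403  0.1757] 0.04892816465251339
```

View pics/s3.png

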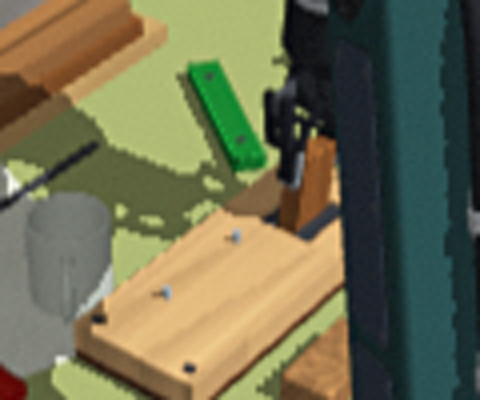

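The side view shows the block (px ~(300,185) in the crop) leaning with the fingers and rising. Continuing to swing.

Request:
servo_tool --moves '[0.05, -0.31, -0.1, -4, 0, 0, 0, 0.05, -0.31, -0.1, -4, 0, 0, 0, 0, -0.31, -0.1, -4, 0, 0, 0, 0, -0.31, -0.1, -4, 0, 0, 0, 0, 0, 0, 0, 0, 0, 0]'

```text
time: 16.75
tool_pos: [0.545, -0.3166, 0.0804]
tcp_rot: [0.07, 0.998, -0.005, -0.003]
contact_force: [4.3, -3.1, -14.5]
grip_width: 0.0489
grip_force: 68.0
```

Request:
servo_tool --moves '[0, 0.32, -0.1, 4, 0, 0, 0, 0, 0.32, -0.1, 4, 0, 0, 0, 0, 0.32, -0.1, 4, 0, 0, 0, 0, 0.32, -0.1, 4, 0, 0, 0, 0, 0, 0, 0, 0, 0, 0]'

```text
time: 17.38
tool_pos: [0.545, -0.3292, 0.0849]
tcp_rot: [-0.072, 0.997, -0.007, -0.002]
contact_force: [3.1, 2.8, -11.3]
grip_width: 0.0489
grip_force: 68.9
```

```bash
python3 st.py;python3 - <<'E'
from h import *;from rig import vision
np.set_printoptions(precision=4,suppress=True)
m=vision.camera_model("wrist");im,d=vision.capture("wrist")
P=cloud(m,d);k=(P[...,2]>.09)&(P[...,2]<.14)&(abs(P[...,0]-.5435)<.012)&(abs(P[...,1]+.324)<.03)
q=P[k];print(len(q),np.median(q,0),np.percentile(q[:,2],[5,25,50,75,95]))
E
```

```text
17.375 [ 0.545  -0.3292  0.0849] lean+y deg -8.294501337488374 lean+x 0.17356030430593009 F [  3.0886   2.8367 -11.2937] T [-0.0056 -0.8366  0.1872] 0.04887467716759044
8369 [ 0.5511 -0.3282  0.1164] [0.0948 0.1102 0.1164 0.1191 0.1243]
```

Request:
servo_tool --moves '[0.05, -0.33, -0.1, -4, 0, 0, 0, 0.05, -0.33, -0.1, -4, 0, 0, 0, 0, -0.33, -0.1, -4, 0, 0, 0, 0, -0.33, -0.1, -4, 0, 0, 0, 0, 0, 0, 0, 0, 0, 0]'

```text
time: 18.05
tool_pos: [0.5454, -0.3158, 0.0901]
tcp_rot: [0.069, 0.998, -0.005, -0.004]
contact_force: [1.8, -3.2, -19.1]
grip_width: 0.0492
grip_force: 68.6
```

Request:
servo_tool --moves '[0, 0.35, -0.1, 4, 0, 0, 0, 0, 0.35, -0.1, 4, 0, 0, 0, 0, 0.35, -0.1, 4, 0, 0, 0, 0, 0, 0, 0, 0, 0, 0]'

```text
time: 18.55
tool_pos: [0.5474, -0.33, 0.1003]
tcp_rot: [-0.033, 0.999, -0.007, 0.001]
contact_force: [1.1, -0.1, -0.5]
grip_width: 0.0491
grip_force: 71.2
```

```bash
python3 st.py
```

```text
18.55 [ 0.5474 -0.33    0.1003] lean+y deg -3.8276149543220237 lean+x -0.17877554697518497 F [ 1.0761 -0.1392 -0.525 ] T [-0.0495  0.0245  0.0177] 0.04911604587377004
```

Request:
servo_tool --moves '[0, 0, -0.4, 0, 0, 0, 0, -0.1, -0.3, -0.3, -2, 0, 0, 0, -0.1, -0.3, -0.1, -1.8, 0, 0, 0, 0, 0, 0, 0, 0, 0, 0, 0, 0, 0, 0, 0, 0, 0, 0, 0, 0, 0, 0, 0, 0]'

```text
time: 19.3
tool_pos: [0.5453, -0.3213, 0.1063]
tcp_rot: [-0.002, 1.0, -0.006, -0.0]
contact_force: [-0.6, -0.3, -0.5]
grip_width: 0.049
grip_force: 71.2
```

```bash
python3 st.py;python3 - <<'E'
from h import *;from rig import vision
np.set_printoptions(precision=4,suppress=True)
m=vision.camera_model("wrist");im,d=vision.capture("wrist");cv2.imwrite("pics/w5.png",im)
P=cloud(m,d);k=(P[...,2]>.12)&(P[...,2]<.15)&(abs(P[...,0]-.545)<.013)&(abs(P[...,1]+.324)<.03)
q=P[k];print(len(q),np.median(q,0),np.percentile(q[:,2],[25,50,75,95]))
k=(P[...,2]>.1)&(P[...,2]<.12)&(abs(P[...,0]-.5)<.06);print(k.sum())
im,d=vision.capture("scene");P=cloud(vision.camera_model("scene"),d);q=P[165:215,318:365].reshape(-1,3);q=q[(q[:,2]>.1)&(q[:,2]<.12)&(q[:,0]<.6)]
print(len(q),np.median(q,0),np.linalg.lstsq(np.c_[q[:,:2],np.ones(len(q))],q[:,2],rcond=None)[0])
E
```

```text
19.3 [ 0.5453 -0.3213  0.1063] lean+y deg -0.20149572993799783 lean+x 0.013238148888559613 F [-0.577  -0.2501 -0.5484] T [ 0.0001 -0.0271  0.018 ] 0.049048650046516006
8873 [ 0.5502 -0.322   0.1392] [0.1361 0.1392 0.1399 0.1471]
1785
507 [0.5375 0.2463 0.1079] [-0.0443 -0.0044  0.1326]
```

View pics/w5.png

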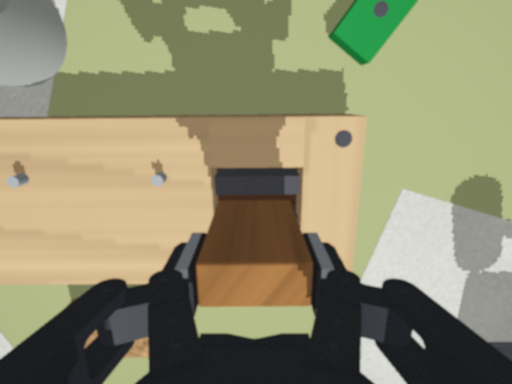

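The wrist view shows the block (px ~(255,250)) held upright above the slot; its top at about 0.139 m puts the foot about 14 mm clear. The batten is still on the rest.

```bash
python3 -c "
from rig import ticket;print(ticket.finish_job())"
```

```text
the job is handed in; nothing more can be done
None
```

I handed the job in at about 19 s, though no verdict came back: the batten lies level and released on the rest, and the block, rocked free, is held upright over its slot with its foot about 14 mm clear of the jig.

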